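Set a sine plate to 30 degrees on a gauge block

TASK

Set the sine plate to 30 degrees. Stand the 50 mm gauge block, the tallest of the three, square on the bright landing of the sine plate's base, on its middle, while the plate is still raised; then tip the plate down so that its roller comes to rest on top of the block, and let go.

Things in the scene. Friction and masses are not known exactly. Their poses are not given: they have to be found in the camera images.
- block_50: Tallest of three plain steel gauge blocks: 34 x 34 mm, 50 mm high, about 0.43 kg, standing on the bench, a small dark round mark on top. The other two have the same square section but are 35 and 20 mm high. Origin: centre of its underside; z up, x and y square to its sides.
- sine_base: Fixed dark steel base, 150 (x) x 90 (y) x 20 mm high. Origin: centre of underside, z up; its -x end faces roughly to the robot. Hinge axis along its y at x = +50, z = +30 mm, between two cheeks 42 mm high at y = +-41 mm. The landing, a bright ground rectangle 50 (x) x 74 (y) mm flush with the base's top (z = 20 mm), has its middle at x = -37, y = 0.
- sine_plate (a joint): Angle (rad) of the hinged steel plate: 0 = flat over the base towards its -x, pi/2 = upright, 0.52 = 30 degrees. Starts at 1.40 to 1.65, opens to 1.75. Plate 76 mm wide, 12 thick, free edge 115 mm from the hinge axis, 1 kg. Stiff damped hinge: stays where left above about 1.0, sinks slowly by its own weight below. 4 to 8 N near the free edge push it over.
- roller (a point): Centre of the steel roller under the plate's free end: diameter 20, length 74 mm, its axis 100 mm from the hinge axis. The plate's underside lies 6 mm and its outer (upper) face 18 mm from the line hinge axis to roller axis, so when upright the outer face looks to the base's +x, 18 mm past the hinge axis. At 30 degrees the roller is above the middle of the landing.
Mind the look-alikes: they are no part of the job. Leave any brown, green or red look-alike of the block_50 alone.

How it is judged:
On the way:
1. the 50 mm block stands on the landing while the plate is still raised (above 1.0 rad) (x of block_50 in the frame of sine_base between -0.05 and -0.024 m and y of block_50 in the frame of sine_base between -0.022 and 0.022 m and z of block_50 in the frame of sine_base between 0.015 and 0.025 m and value of joint sine_plate above 1 rad), for 0.2 s.
At the end, for the whole second after the job is handed in: The 50 mm block stands upright on the base's landing, within 13 mm of its middle along the base's x and 22 mm along y, square to the base within 15 degrees, and the plate rests on it at 30 degrees (within about 2.9 degrees), all at rest (x of block_50 in the frame of sine_base between -0.05 and -0.024 m and y of block_50 in the frame of sine_base between -0.022 and 0.022 m and z of block_50 in the frame of sine_base between 0.015 and 0.025 m and angle between block_50's own z axis and vertical below 0.1 rad and (angle between the x axis of block_50 and the x axis of sine_base, either way round below 0.26 rad or angle between the x axis of block_50 and the y axis of sine_base, either way round below 0.26 rad) and value of joint sine_plate between 0.474 and 0.574 rad and velocity of joint sine_plate between -0.02 and 0.02 rad/s and linear speed of block_50 below 0.02 m/s); the robot touches nothing.
It also fails if it takes over 54 s, if anything falls off the work surface, if the arm or the gripper's body presses on something with over 40 N, if the wrist force passes 120 N, or if a joint passes its speed limit or range.

ROBOT

A 6-joint arm with a two-finger parallel gripper is mounted at the origin on a cart in front of the work surface, level with it; the furniture and walls round the work are solid. World frame = base frame: x ahead of the robot, y to its left, z up, the work surface at z = 0. Lengths are in m, angles in rad, forces in N, time in s.
With the tool pointing down it reaches from about 0.3 to 0.75 m from the base axis. Payload 8.5 kg.
Tool frame: the origin (TCP) lies on the centre line of the jaws, within the pads' length; the fingertips stand 8 mm ahead of it and the grasp point (between the pads) lies 11 mm behind it; z points along the fingers, y is the line along which they close (so a half turn about z gives the same grasp; the last joint's range is limited). The gripper opens to 85 mm and grips with 20 to 120 N. Pads are 22 mm wide; open, the fingers measure 114 mm over their backs; the gripper's body (76 mm by 85 mm) begins 54 mm behind the grasp point. The pads swing forward as they close: fully open they stand 13 mm farther back than shut.
Start: joints at [1.043, 0.381, 1.297, -0, 1.464, -0.215], TCP at [0.169, 0.523, 0.239] pointing down, gripper open.
Joint ranges: [-3.11, 3.11], [-0.89, 2.33], [0.22, 2.48], [-1.42, 4.56], [0.17, 2.85], [-2.88, 2.88]. Speed limits (rad/s): [2.39, 2.39, 3.14, 3.14, 3.14, 3.14].

INTERFACE

Orientations are given as a unit quaternion [w, x, y, z].
In Python, from cell import r gives the robot as it stands. The module is installed in compiled form; this text tells all that it offers.
- The arm moves only by the shell command python3 -m crank 'ROWS' [OPENING] [FORCE]. ROWS is a JSON object of lists of equal length, an entry for each row: "slide": the shift along the tool's x, y, z in cm, a list of three; "twist": the turn, a rotation vector about the tool's x, y, z in rad, a list of three. A call has 1 to 20 rows; each row is the pose to reach, as a shift and turn from the pose commanded when the call began, along the tool's axes at that moment; what a row does not reach only later rows make up. A row lasts 1/8 s, in which the tool goes at most 62.5 mm and 10.7 degrees, less where a joint would pass 70% of its speed; a pose out of reach is approached as far as the arm can. A call with a gripper value outside its range is refused whole. OPENING is the finger opening in cm, from 0 to 8.54, set as the call begins (- or left out, the last holds). The fingers move at their own pace and stop on an object; FORCE is the grip in N (left out, the last holds). Time passes only in rows, so rows that repeat a pose let the fingers close. It gives the time, the measured TCP pose, the force, the opening and the grip force at its end, in the units of the state.
- r.sense(): the state, without advancing time (a new reading comes with each control period).
- r.grab_frame(name): name is "scene" or "top"; returns a dict with "pixels" (384x512x3 uint8, red, green, blue), "mtx" (3x3 intrinsics, pixels), "dist" ([k1, k2, p1, p2, k3] as OpenCV has them; the pictures are not rectified), "R" (3x3) and "t" (3): a world point X has camera coordinates R X + t. Camera axes: x right, y down, z forward; pixel columns grow to the right and rows downward; lengths in m; the calibration is good to about 2 mm. A picture is of the moment at which its call begins. There is no depth.
- r.sign_off(): hands the job in; it is judged then, once.
The state is a dict: "time": time; "qpos": joint angles; "joint_velocities": joint speeds; "joint_efforts": joint torques, N m; "tcp_pos": TCP position; "ee_rot": TCP orientation; "wrist_force": force on the tool from outside, world axes, zero at the start; "wrist_torque": the same for the moment, N m; "width": opening from 0.0 (shut) to 1.0 (fully open); "finger_force": force on a finger pad.
Only numpy, scipy, OpenCV 4.12 (cv2) and the standard library are available. Lean on these libraries where they do the work, as an engineer would, in place of code of your own. Each camera call takes 0.05 s, during which the arm holds its last target. There are 200 camera calls.

## Working session

There is one attempt and no reset: what is moved stays moved. The work goes in short steps, Python scripts to look and compute and a shell command to move; the robot and the scene stay as the last step left them, time stands still between calls to the robot, and variables do not carry over. Pictures are saved under pics/ and viewed, at most 10 in all, crops included, and the job is handed in when it is done.

```bash
mkdir -p pics; cat > h.py <<'E'
from cell import r
import numpy as np, cv2
def grab(n,f):
    d=r.grab_frame(n); cv2.imwrite('pics/'+f,d['pixels'][:,:,::-1]); return d
def ray(d,px):
    u=cv2.undistortPoints(np.array([[px]],float),np.array(d['mtx']),np.array(d['dist']))[0,0]
    R=np.array(d['R']);c=-R.T@np.array(d['t']); v=R.T@np.array([u[0],u[1],1]); return c,v/np.linalg.norm(v)
def plane(d,px,z):
    c,v=ray(d,px); return c+v*(z-c[2])/v[2]
def tri(d1,p1,d2,p2):
    c1,v1=ray(d1,p1);c2,v2=ray(d2,p2)
    s=np.linalg.lstsq(np.c_[v1,-v2],c2-c1,rcond=None)[0]
    a=c1+s[0]*v1;b=c2+s[1]*v2; return (a+b)/2,np.linalg.norm(a-b)
E
python3 - <<'E'
from h import *
import pickle
D={n:grab(n,n+'0.png') for n in('scene','top')}
pickle.dump(D,open('D0.pkl','wb'))
for n in D: print(n,-np.array(D[n]['R']).T@D[n]['t'],np.round(D[n]['R'],2).tolist(),np.array(D[n]['mtx']).tolist())
print(r.sense())
E
```

```text
scene [-0.06530384 -0.12450288  0.60260332] [[0.45, -0.9, 0.02], [-0.57, -0.3, -0.77], [0.69, 0.33, -0.64]] [[358.418962373918, 0.0, 252.8384314766396], [0.0, 358.418962373918, 185.86140684720644], [0.0, 0.0, 1.0]]
top [0.36123665 0.17132063 0.93752713] [[-0.03, -1.0, 0.0], [-0.99, 0.03, -0.16], [0.16, -0.01, -0.99]] [[471.1864949213112, 0.0, 266.76991066513335], [0.0, 471.1864949213112, 190.83475133536953], [0.0, 0.0, 1.0]]
{'time': 0.1, 'qpos': array([ 1.04267205e+00,  3.81139345e-01,  1.29817228e+00, -1.52383814e-05,
        1.46357880e+00, -2.15290836e-01]), 'joint_velocities': array([-2.01675284e-03, -2.62913858e-03, -1.47087912e-03,  1.86419527e-03,
       -1.80947195e-03,  9.16114879e-05]), 'joint_efforts': array([ 3.78793615e-03, -4.49219370e+01, -2.31658798e+01, -1.30737553e-04,
        3.64768486e-03, -8.81598623e-06]), 'tcp_pos': array([0.16913783, 0.52308454, 0.23877203]), 'ee_rot': array([-2.28621563e-04,  1.55778837e-01,  9.87791746e-01, -6.07322054e-04]), 'wrist_force': array([-0.07310833, -0.28195767, -0.01392531]), 'wrist_torque': array([-0.01788848,  0.0123957 , -0.01063237]), 'finger_force': 0.0, 'width': 0.9991439924389712}
```

View pics/scene0.png

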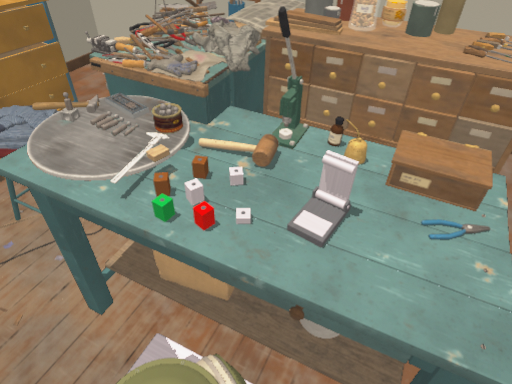

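View pics/top0.png

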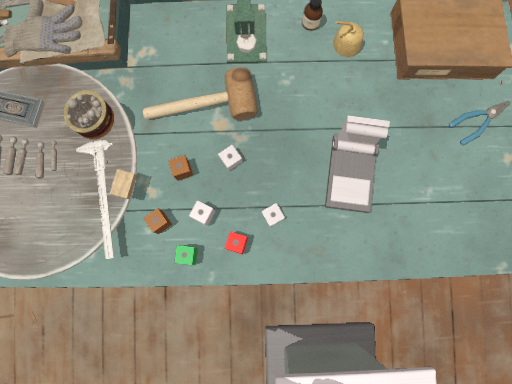

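The scene picture shows three white blocks at (195,191), (236,176) and (244,215), and the sine base at about (320,218). In the top picture the blocks are at (202,212), (230,157) and (273,215), and the landing is at (351,191).

```bash
python3 - <<'E'
from h import *
import pickle
D=pickle.load(open('D0.pkl','rb'))
a=D['top']['pixels'][110:240,140:400]; b=D['scene']['pixels'][140:250,140:370]
A=cv2.resize(a,(780,390),interpolation=cv2.INTER_CUBIC)
B=cv2.resize(b,(575,275),interpolation=cv2.INTER_CUBIC)
cv2.imwrite('pics/cropT.png',A[:,:,::-1]);cv2.imwrite('pics/cropS.png',cv2.resize(b,(782,374),interpolation=cv2.INTER_CUBIC)[:,:,::-1])
for n,(x0,x1,y0,y1) in dict(top=(140,400,110,240),scene=(140,370,140,250)).items():
    p=D[n]['pixels'];hsv=cv2.cvtColor(p,cv2.COLOR_RGB2HSV)
    m=((hsv[...,1]<50)&(hsv[...,2]>150)).astype(np.uint8)
    M=np.zeros_like(m);M[y0:y1,x0:x1]=m[y0:y1,x0:x1]
    cs,_=cv2.findContours(M,cv2.RETR_CCOMP,cv2.CHAIN_APPROX_NONE)
    for c in cs:
        if cv2.contourArea(c)>4: print(n,cv2.contourArea(c),c.reshape(-1,2).mean(0).round(1),cv2.minAreaRect(c),cv2.approxPolyDP(c,2,True).reshape(-1,2).tolist())
E
```

```text
top 5.5 [224.7 190.3] ((225.0, 190.0), (4.0, 4.0), 90.0) [[223, 188], [223, 192], [227, 192]]
top 961.0 [350.1 190.1] ((350.22308349609375, 190.21539306640625), (38.69883346557617, 26.667465209960938), 7.125016689300537) [[333, 175], [331, 201], [368, 204], [370, 180]]
top 5.5 [218.6 176.6] ((218.5, 176.5), (3.0, 3.0), 90.0) [[218, 175], [220, 178]]
top 44.0 [268.6 161.1] ((267.96551513671875, 160.5862274169922), (14.112845420837402, 6.313641548156738), 21.801410675048828) [[275, 162], [270, 158], [261, 159], [272, 165]]
top 13.5 [260.3 148.7] ((260.0, 148.5), (3.0, 8.0), 90.0) [[264, 150], [263, 147], [256, 148]]
top 13527.5 [241.7 195. ] ((269.5, 185.5), (107.0, 259.0), 90.0) [[140, 136], [140, 172], [152, 176], [147, 187], [147, 195], [140, 201], [140, 208], [192, 208], [190, 211], [173, 210], [179, 221], [158, 235], [153, 233], [142, 219], [151, 211], [140, 212], [140, 239], [226, 239], [229, 230], [237, 229], [253, 233], [254, 239], [326, 239], [327, 236], [329, 239], [396, 239], [397, 236], [399, 239], [399, 204], [387, 207], [373, 206], [370, 214], [323, 209], [321, 206], [283
[... 12726 characters left out ...]
9, 188], [315, 194], [342, 207], [346, 199], [349, 199], [358, 161], [344, 156], [343, 152], [340, 154], [341, 151], [337, 153]]
scene 9.0 [323.5 162.6] ((323.5000305175781, 162.5000457763672), (4.242640495300293, 2.8284268379211426), 45.0) [[321, 162], [326, 163]]
scene 8.0 [291.5 142.2] ((291.5, 142.5), (3.0, 3.0), 90.0) [[290, 141], [292, 144], [293, 141]]
scene 49.5 [176.6 146.1] ((176.50001525878906, 146.00001525878906), (3.535533905029297, 19.091880798339844), 45.0) [[184, 140], [180, 140], [169, 151], [170, 153]]
scene 90.0 [148.  147.4] ((147.7195281982422, 147.97561645507812), (7.027819633483887, 25.30014991760254), 38.65980529785156) [[158, 140], [150, 140], [140, 152], [140, 158]]
```

View pics/cropT.png

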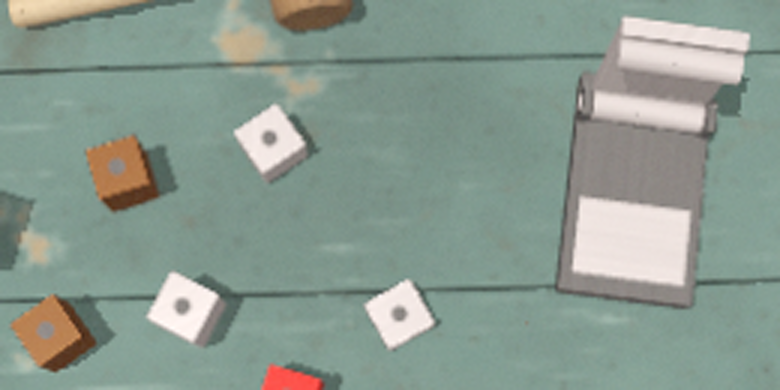

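View pics/cropS.png

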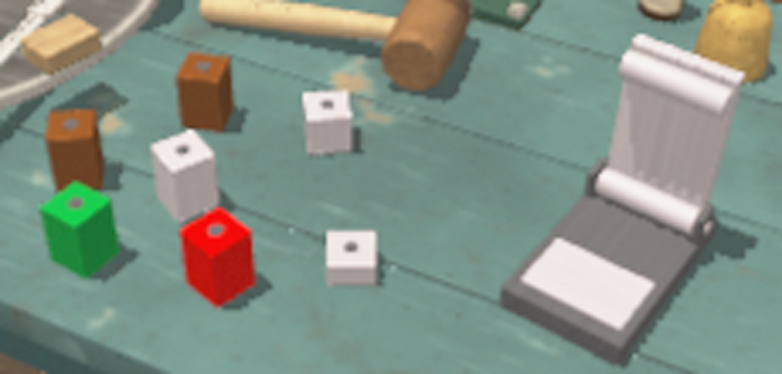

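Crop T shows the tall block's mark at crop pixel (182,306) and the landing corners at (580,197), (691,212), (686,287) and (572,271). Crop S confirms that this block, at crop (182,150), is the tallest of the white ones. Red, green and brown look-alikes stand around it.

```bash
cat > m.py <<'E'
from h import *
import pickle
D=pickle.load(open('D0.pkl','rb'));T,S=D['top'],D['scene']
t=lambda x,y:(x/3+140-1/3,y/3+110-1/3); s=lambda x,y:(x/3.4+140-.35,y/3.4+140-.35)
p=lambda *a:print(*[np.round(x,4) if not isinstance(x,str) else x for x in a])
for n,a,b in [('tall',(182,306),(182,150)),('mid',(269,138),(327,104)),('low',(399,314),(350,247)),('red',(297,385),(215,230))]: p(n,*tri(T,t(*a),S,s(*b)))
print('bt'); q=[plane(T,t(*a),.05)[:2] for a in[(149,312),(173,272),(221,299),(199,341)]]
for i in range(4): e=q[(i+1)%4]-q[i]; p(q[i],np.linalg.norm(e),np.degrees(np.arctan2(e[1],e[0])))
L=[];LT=[(580,197),(691,212),(686,287),(572,271)];LS=[(557,240),(655,285),(622,328),(521,285)]
for a,b in zip(LT,LS): x=tri(T,t(*a),S,s(*b)); L.append(plane(T,t(*a),.02)); p('land',*x,L[-1],plane(S,s(*b),.02))
L=np.array(L); p('mid',L.mean(0))
for i in range(4): e=L[(i+1)%4]-L[i]; p(np.linalg.norm(e),np.degrees(np.arctan2(e[1],e[0])))
for a,b in [((623,52),(626,64)),((744,78),(730,104))]: p('roller',*tri(T,t(*a),S,s(*b)))
for a,b in [((592,104),(603,178)),((708,116),(697,222))]: p('hinge',*tri(T,t(*a),S,s(*b)))
E
python3 m.py
```

```text
tall [0.4703 0.2923 0.048 ] 0.0002
mid [0.5818 0.2364 0.0333] 0.0001
low [0.4646 0.1545 0.019 ] 0.0007
red [0.4156 0.2243 0.0463] 0.0099
bt
[0.4668 0.3131] 0.0295 -31.48
[0.492  0.2976] 0.0354 -120.72
[0.4739 0.2672] 0.0299 151.6242
[0.4476 0.2814] 0.037 58.7349
land [0.5399 0.0316 0.0161] 0.0008 [0.5393 0.0318 0.02  ] [0.5355 0.0309 0.02  ]
land [ 0.5274 -0.0421  0.0179] 0.0008 [ 0.5272 -0.042   0.02  ] [ 0.525  -0.0421  0.02  ]
land [ 0.4768 -0.0349  0.0218] 0.0005 [ 0.4771 -0.0355  0.02  ] [ 0.4783 -0.0344  0.02  ]
land [0.4907 0.0389 0.013 ] 0.0005 [0.4899 0.0396 0.02  ] [0.484  0.0371 0.02  ]
mid [ 0.5084 -0.0015  0.02  ]
0.0748 -99.2773
0.0506 172.5801
0.0762 80.3327
0.05 -8.9938
roller [0.6051 0.0189 0.1292] 0.0023
roller [ 0.5871 -0.0536  0.1333] 0.0007
hinge [0.6002 0.0215 0.0305] 0.0011
hinge [ 0.5893 -0.0535  0.0295] 0.0046
```

```bash
cat > go.py <<'E'
import sys; from h import *
from scipy.spatial.transform import Rotation as Ro
x,y,z,a=map(float,sys.argv[1:5])  # world target, tool-y yaw deg, tool down
st=r.sense();q=st['ee_rot'];R=Ro.from_quat([*q[1:],q[0]])
c,s=np.cos(np.radians(a)),np.sin(np.radians(a))
Rt=Ro.from_matrix(np.array([[-s,c,0],[c,s,0],[0,0,-1]]).T if False else np.column_stack([[s,-c,0],[c,s,0],[0,0,-1]])) 
print('det',round(np.linalg.det(Rt.as_matrix()),2))
def best(Rt): return (R.inv()*Rt).as_rotvec()
v=min([best(Rt),best(Rt*Ro.from_euler('z',np.pi))],key=np.linalg.norm)
print('t',st['time'],'tcp',st['tcp_pos'].round(4),'slide cm',(R.inv().apply(np.array([x,y,z])-st['tcp_pos'])*100).round(2),'twist',v.round(3),'F',st['wrist_force'].round(1),'w',st['width'])
E
python3 go.py 0.4703 0.2915 0.14 58.7;python3 go.py 0.4703 0.2915 0.022 58.7
```

```text
Traceback (most recent call last):
  File "go.py", line 6, in <module>
    Rt=Ro.from_matrix(np.array([[-s,c,0],[c,s,0],[0,0,-1]]).T if False else np.column_stack([[s,-c,0],[c,s,0],[0,0,-1]]))
  File "scipy/spatial/transform/_rotation.pyx", line 1143, in scipy.spatial.transform._rotation.Rotation.from_matrix
ValueError: Non-positive determinant (left-handed or null coordinate frame) in rotation matrix 0: [[ 0.85445883  0.51951911  0.        ]
 [-0.51951911  0.85445883  0.        ]
 [ 0.          0.         -1.        ]].
Traceback (most recent call last):
  File "go.py", line 6, in <module>
    Rt=Ro.from_matrix(np.array([[-s,c,0],[c,s,0],[0,0,-1]]).T if False else np.column_stack([[s,-c,0],[c,s,0],[0,0,-1]]))
  File "scipy/spatial/transform/_rotation.pyx", line 1143, in scipy.spatial.transform._rotation.Rotation.from_matrix
ValueError: Non-positive determinant (left-handed or null coordinate frame) in rotation matrix 0: [[ 0.85445883  0.51951911  0.        ]
 [-0.51951911  0.85445883  0.        ]
 [ 0.          0.         -1.        ]].
```

```bash
sed -i 's/^Rt=.*/Rt=Ro.from_matrix(np.column_stack([[-s,c,0],[c,s,0],[0,0,-1]]))/; /det/d' go.py
python3 go.py 0.4703 0.2915 0.14 58.7;python3 go.py 0.4703 0.2915 0.022 58.7
```

```text
t 0.1 tcp [0.1691 0.5231 0.2388] slide cm [-35.78 -12.75   9.88] twist [-0.001 -0.     0.233] F [-0.1 -0.3 -0. ] w 0.9991439924389712
t 0.1 tcp [0.1691 0.5231 0.2388] slide cm [-35.79 -12.74  21.68] twist [-0.001 -0.     0.233] F [-0.1 -0.3 -0. ] w 0.9991439924389712
```

```bash
python3 -m crank '{"slide":[[-6,-2,1.5],[-12,-4.2,3.3],[-18,-6.4,5],[-24,-8.5,6.6],[-30,-10.7,8.3],[-35.8,-12.7,9.9],[-35.8,-12.7,9.9],[-35.8,-12.7,9.9],[-35.8,-12.7,9.9]],"twist":[[0,0,0.05],[0,0,0.1],[0,0,0.15],[0,0,0.2],[0,0,0.233],[0,0,0.233],[0,0,0.233],[0,0,0.233],[0,0,0.233]]}' 5.5 40
python3 - <<'E'
from h import *
a=grab('top','t1.png');b=grab('scene','s1.png')
o=np.hstack([cv2.resize(a['pixels'][130:300,120:320],(400,340)),cv2.resize(b['pixels'][100:270,140:340],(400,340))])
cv2.imwrite('pics/v1.png',o[:,:,::-1])
E
python3 go.py 0.4703 0.2915 0.022 58.7
```

```text
time: 1.23
tcp_pos: [0.4697, 0.2933, 0.1407]
ee_rot: [-0.0, 0.269, 0.963, 0.0]
wrist_force: [1.1, 0.3, -0.2]
width: 0.644
finger_force: 0.0
t 1.325 tcp [0.4697 0.2934 0.1409] slide cm [-0.14 -0.14 11.89] twist [0.001 0.    0.002] F [-0.2 -0.5 -0.3] w 0.6453181779360262
```

View pics/v1.png

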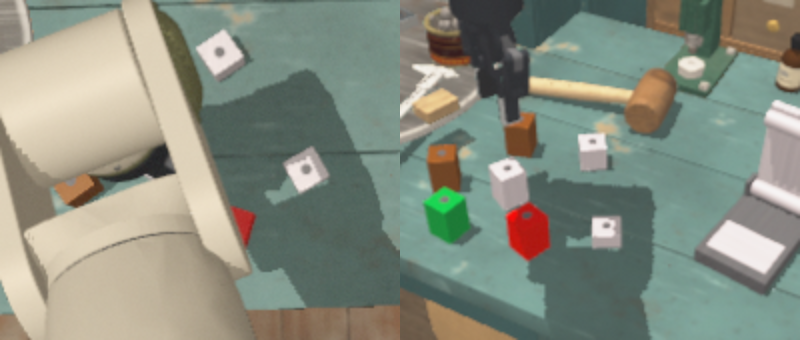

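The gripper hangs over the white tall block, with the fingertips at (510,120) in the scene half and the block below at (508,180). The top view is blocked by the arm. I'll descend and grip.

```bash
python3 -m crank '{"slide":[[-0.1,-0.1,4],[-0.1,-0.1,8],[-0.1,-0.1,10.5],[-0.1,-0.1,11.8],[-0.1,-0.1,11.8],[-0.1,-0.1,11.8]],"twist":[[0,0,0],[0,0,0],[0,0,0],[0,0,0],[0,0,0],[0,0,0]]}'
python3 -m crank '{"slide":[[0,0,0],[0,0,0],[0,0,0],[0,0,0],[0,0,0],[0,0,0],[0,0,-0.5],[0,0,-3],[0,0,-7],[0,0,-10],[0,0,-10],[0,0,-10]],"twist":[[0,0,0],[0,0,0],[0,0,0],[0,0,0],[0,0,0],[0,0,0],[0,0,0],[0,0,0],[0,0,0],[0,0,0],[0,0,0],[0,0,0]]}' 2.5 60
python3 - <<'E'
from h import *
b=grab('scene','s2.png')
cv2.imwrite('pics/v2.png',cv2.resize(b['pixels'][60:270,120:400],(784,588))[:,:,::-1])
E
python3 go.py 0.508 -0.0015 0.15 80.8
```

```text
time: 2.08
tcp_pos: [0.4716, 0.2913, 0.0234]
ee_rot: [0.001, 0.269, 0.963, 0.001]
wrist_force: [0.4, 0.2, 0.8]
width: 0.65
finger_force: 0.0
time: 3.58
tcp_pos: [0.4704, 0.2906, 0.1209]
ee_rot: [-0.001, 0.27, 0.963, -0.001]
wrist_force: [-0.6, -0.0, -4.6]
width: 0.389
finger_force: 60.0
t 3.625 tcp [0.4703 0.2906 0.1207] slide cm [-18.38 -23.02  -2.91] twist [-0.002 -0.002 -0.385] F [ 0.5 -0.5 -3.7] w 0.39034856224024705
```

View pics/v2.png

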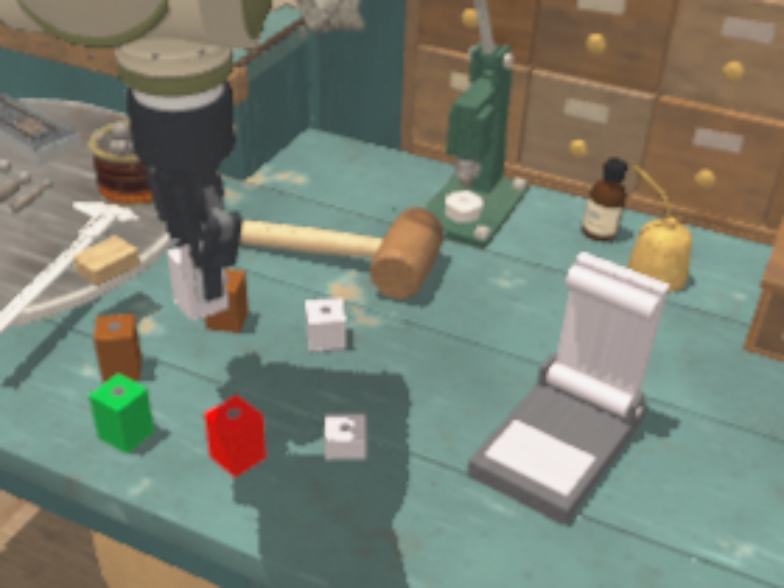

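The block is held between the pads at about (195,285) and lifted clear. The red, green and brown blocks are untouched. I'll carry it to the landing, hover and check.

```bash
python3 -m crank '{"slide":[[-3,-4,-2.9],[-6.3,-7.9,-2.9],[-9.5,-11.9,-2.9],[-12.7,-15.9,-2.9],[-15.9,-19.9,-2.9],[-18.4,-23,-2.9],[-18.4,-23,-2.9],[-18.4,-23,-2.9],[-18.4,-23,-2.9],[-18.4,-23,-2.9]],"twist":[[0,0,-0.06],[0,0,-0.12],[0,0,-0.18],[0,0,-0.24],[0,0,-0.3],[0,0,-0.36],[0,0,-0.385],[0,0,-0.385],[0,0,-0.385],[0,0,-0.385]]}'
python3 go.py 0.508 -0.0015 0.075 80.8
python3 go.py 0.508 -0.0015 0.044 80.8
```

```text
time: 4.88
tcp_pos: [0.5088, -0.0004, 0.1512]
ee_rot: [-0.0, 0.08, 0.997, 0.0]
wrist_force: [0.3, -0.1, -4.3]
width: 0.39
finger_force: 60.7
t 4.875 tcp [ 5.088e-01 -4.000e-04  1.512e-01] slide cm [ 0.06 -0.13  7.62] twist [ 0.    -0.     0.001] F [ 0.3 -0.1 -4.3] w 0.38986667040995004
t 4.875 tcp [ 5.088e-01 -4.000e-04  1.512e-01] slide cm [ 0.06 -0.13 10.72] twist [ 0.    -0.     0.001] F [ 0.3 -0.1 -4.3] w 0.38986667040995004
```

```bash
python3 -m crank '{"slide":[[0.05,-0.1,4],[0.05,-0.1,7.6],[0.05,-0.1,9.2],[0.05,-0.1,9.7],[0.05,-0.1,9.7],[0.05,-0.1,9.7]],"twist":[[0,0,0],[0,0,0],[0,0,0],[0,0,0],[0,0,0],[0,0,0]]}'
python3 - <<'E'
from h import *
b=grab('scene','s3.png')
cv2.imwrite('pics/v3.png',cv2.resize(b['pixels'][110:260,240:420],(720,600),interpolation=cv2.INTER_CUBIC)[:,:,::-1])
E
python3 go.py 0.508 -0.0015 0.044 80.8
```

```text
time: 5.62
tcp_pos: [0.5088, -0.0021, 0.0551]
ee_rot: [0.001, 0.08, 0.997, -0.0]
wrist_force: [-0.5, 0.1, -3.2]
width: 0.394
finger_force: 60.6
t 5.675 tcp [ 0.5087 -0.0021  0.0551] slide cm [0.08 0.05 1.11] twist [-0.     0.002 -0.   ] F [-0.3  0.4 -3.8] w 0.3910463647199949
```

View pics/v3.png

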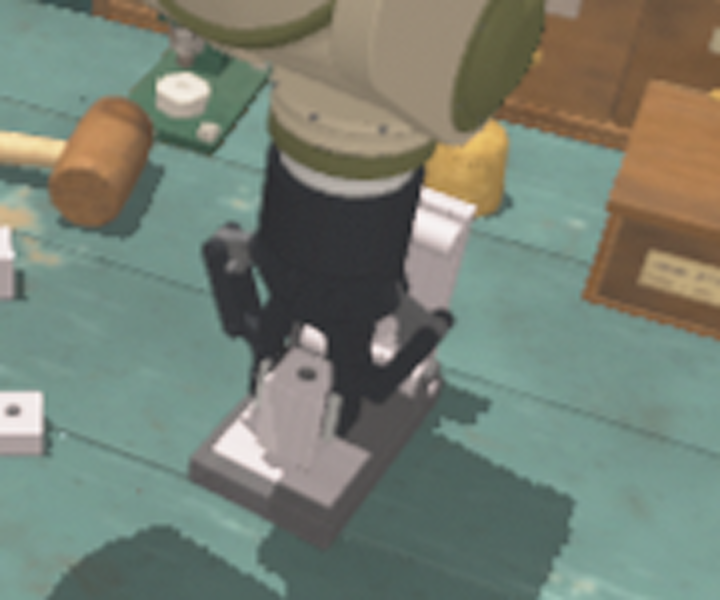

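The block hangs over the landing, with its mark at crop (307,373) and the landing at about (290,460). I'll check the mark's position by ray.

```bash
python3 - <<'E'
from h import *
import pickle
S=pickle.load(open('D0.pkl','rb'))['scene']
for z in(.078,.0815): print(plane(S,(307/4+240-.4,373/4+110-.4),z))
E
```

```text
[ 0.51035388 -0.00135872  0.078     ]
[ 0.50651326 -0.0021803   0.0815    ]
```

```bash
python3 -m crank '{"slide":[[0.05,0,0.4],[0.05,0,0.8],[0.05,0,1.05],[0.05,0,1.15],[0.05,0,1.2],[0.05,0,1.2]],"twist":[[0,0,0],[0,0,0],[0,0,0],[0,0,0],[0,0,0],[0,0,0]]}'
```

```text
time: 6.42
tcp_pos: [0.5078, -0.002, 0.0434]
ee_rot: [0.0, 0.08, 0.997, -0.0]
wrist_force: [-5.4, 0.6, 11.7]
width: 0.388
finger_force: 62.7
```

Contact is firm, so I'll release and rise.

```bash
python3 -m crank '{"slide":[[0,0,0],[0,0,0],[0,0,0],[0,0,0],[0,0,-1],[0,0,-4],[0,0,-9],[0,0,-15],[0,0,-20],[0,0,-20],[0,0,-20]],"twist":[[0,0,0],[0,0,0],[0,0,0],[0,0,0],[0,0,0],[0,0,0],[0,0,0],[0,0,0],[0,0,0],[0,0,0],[0,0,0]]}' 6
python3 - <<'E'
from h import *
b=grab('scene','s4.png')
cv2.imwrite('pics/v4.png',cv2.resize(b['pixels'][110:260,240:420],(720,600),interpolation=cv2.INTER_CUBIC)[:,:,::-1])
E
python3 go.py 0.685 -0.031 0.25 80.8
```

```text
time: 7.8
tcp_pos: [0.5073, -0.0019, 0.2418]
ee_rot: [-0.001, 0.08, 0.997, 0.0]
wrist_force: [-0.5, 0.2, 0.1]
width: 0.704
finger_force: 0.0
t 7.85 tcp [ 0.5072 -0.0019  0.2413] slide cm [-18.01  -0.03  -0.91] twist [ 0.    -0.002 -0.   ] F [-0.3 -0.4  0.5] w 0.7019902903580707
```

View pics/v4.png

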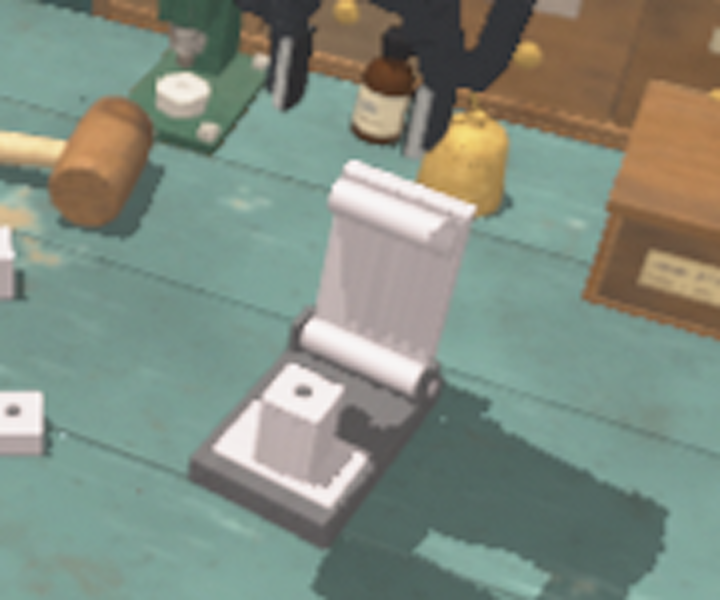

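The block stands squarely on the landing with its mark at (304,391), and the plate is still upright. Next I'll go over the plate with the fingers shut, come down behind it and push.

```bash
python3 - <<'E'
from h import *
import pickle
S=pickle.load(open('D0.pkl','rb'))['scene']
print(plane(S,(304/4+240-.4,391/4+110-.4),.07))
E
python3 -m crank '{"slide":[[-5,0,-1],[-10,0,-1],[-14,0,-1],[-16.3,0,-1],[-16.3,0,-1],[-16.3,0,-1],[-16.3,0,3],[-16.3,0,8],[-16.3,0,11.5],[-16.3,0,11.5],[-16.3,0,11.5]],"twist":[[0,0,0],[0,0,0],[0,0,0],[0,0,0],[0,0,0],[0,0,0],[0,0,0],[0,0,0],[0,0,0],[0,0,0],[0,0,0]]}' 0
python3 go.py 0.594 -0.0155 0.125 80.8
```

```text
[ 0.50463577 -0.00269228  0.07      ]
time: 9.22
tcp_pos: [0.6691, -0.0282, 0.1295]
ee_rot: [0.001, 0.08, 0.997, -0.0]
wrist_force: [0.1, -0.9, 0.3]
width: 0.004
finger_force: 0.0
t 9.225 tcp [ 0.6691 -0.0282  0.1295] slide cm [7.62 0.05 0.43] twist [-0.     0.003 -0.   ] F [ 0.1 -0.9  0.3] w 0.0036826942317297042
```

```bash
python3 -m crank '{"slide":[[1,0,0.3],[2,0,0.3],[3,0,0.3],[3.7,0,0.3],[4.4,0,0.3],[5.1,0,0.3],[5.8,0,0.3],[6.5,0,0.3],[7.2,0,0.3],[7.9,0,0.3],[8.6,0,0.3],[9.3,0,0.3],[10,0,0.3],[10.5,0,0.3]],"twist":[[0,0,0],[0,0,0],[0,0,0],[0,0,0],[0,0,0],[0,0,0],[0,0,0],[0,0,0],[0,0,0],[0,0,0],[0,0,0],[0,0,0],[0,0,0],[0,0,0]]}'
```

```text
time: 10.98
tcp_pos: [0.5643, -0.0111, 0.1242]
ee_rot: [-0.0, 0.08, 0.997, 0.0]
wrist_force: [1.1, -0.7, -0.3]
width: -0.001
finger_force: 0.2
```

```bash
python3 -m crank '{"slide":[[0.7,0,0],[1.4,0,0],[2,0,0],[2.5,0,0],[2.5,0,0],[1.5,0,-1.5],[1,0,-5],[0,0,-10],[0,0,-10],[0,0,-10],[0,0,-10],[0,0,-10],[0,0,-10],[0,0,-10],[0,0,-10],[0,0,-10]],"twist":[[0,0,0],[0,0,0],[0,0,0],[0,0,0],[0,0,0],[0,0,0],[0,0,0],[0,0,0],[0,0,0],[0,0,0],[0,0,0],[0,0,0],[0,0,0],[0,0,0],[0,0,0],[0,0,0]]}'
python3 - <<'E'
from h import *
b=grab('scene','s5.png')
cv2.imwrite('pics/v5.png',cv2.resize(b['pixels'][110:260,240:420],(720,600),interpolation=cv2.INTER_CUBIC)[:,:,::-1])
E
```

```text
time: 12.98
tcp_pos: [0.5651, -0.0113, 0.2243]
ee_rot: [-0.0, 0.08, 0.997, -0.0]
wrist_force: [0.3, 0.7, -0.3]
width: -0.0
finger_force: 0.0
```

View pics/v5.png

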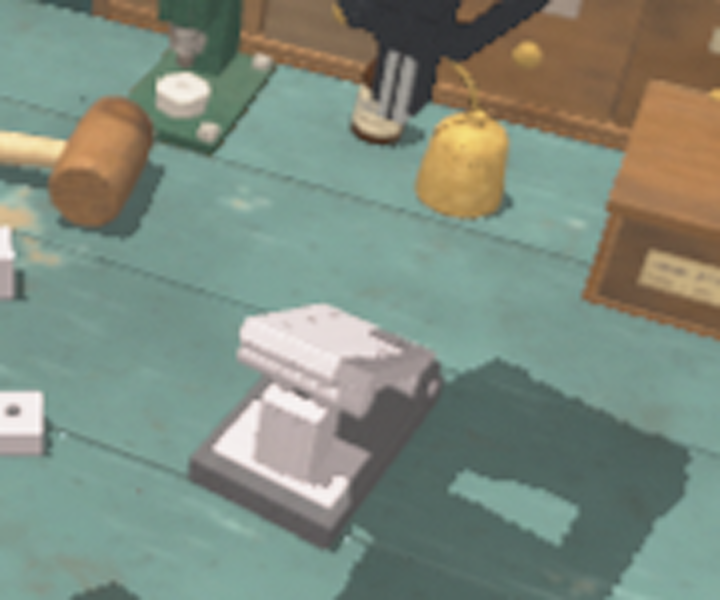

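The plate has come down over the block, with its free edge at (240,340) and the block below at (293,430). It may still be sinking, so I'll wait and compare.

```bash
W='{"slide":[[0,0,-2],[0,0,-2],[0,0,-2],[0,0,-2],[0,0,-2],[0,0,-2],[0,0,-2],[0,0,-2],[0,0,-2],[0,0,-2],[0,0,-2],[0,0,-2],[0,0,-2],[0,0,-2],[0,0,-2],[0,0,-2]],"twist":[]}'
python3 -m crank '{"slide":[[0,0,-2],[0,0,-2],[0,0,-2],[0,0,-2],[0,0,-2],[0,0,-2],[0,0,-2],[0,0,-2],[0,0,-2],[0,0,-2],[0,0,-2],[0,0,-2],[0,0,-2],[0,0,-2],[0,0,-2],[0,0,-2]],"twist":[[0,0,0],[0,0,0],[0,0,0],[0,0,0],[0,0,0],[0,0,0],[0,0,0],[0,0,0],[0,0,0],[0,0,0],[0,0,0],[0,0,0],[0,0,0],[0,0,0],[0,0,0],[0,0,0]]}'
python3 - <<'E'
from h import *
b=grab('scene','s6.png')
cv2.imwrite('pics/v6.png',cv2.resize(b['pixels'][110:260,240:420],(720,600),interpolation=cv2.INTER_CUBIC)[:,:,::-1])
E
```

```text
time: 15.02
tcp_pos: [0.5651, -0.0113, 0.2443]
ee_rot: [-0.0, 0.08, 0.997, -0.0]
wrist_force: [0.4, 0.3, -0.4]
width: -0.002
finger_force: 0.0
```

```bash
python3 -m crank '{"slide":[[0,0,0],[0,0,0],[0,0,0],[0,0,0],[0,0,0],[0,0,0],[0,0,0],[0,0,0],[0,0,0],[0,0,0],[0,0,0],[0,0,0]],"twist":[[0,0,0],[0,0,0],[0,0,0],[0,0,0],[0,0,0],[0,0,0],[0,0,0],[0,0,0],[0,0,0],[0,0,0],[0,0,0],[0,0,0]]}'
python3 - <<'E'
from h import *
c=grab('scene','s7.png')['pixels'].astype(int)
a=[cv2.imread(f'pics/s{i}.png')[:,:,::-1].astype(int) for i in(5,6)]
w=np.s_[180:240,285:345]
print([(abs(x[w]-c[w]).max(2)>25).sum() for x in a])
E
```

```text
time: 16.58
tcp_pos: [0.5651, -0.0113, 0.2443]
ee_rot: [-0.0, 0.08, 0.997, 0.0]
wrist_force: [-0.1, 0.2, -0.4]
width: -0.002
finger_force: 0.0
[np.int64(66), np.int64(0)]
```

View pics/v6.png

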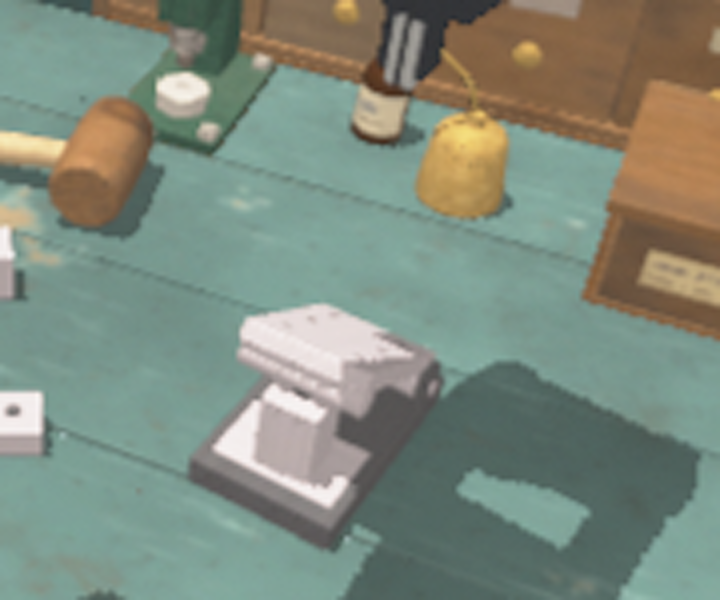

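The picture is unchanged over 1.5 s: the plate rests with its roller on the upright block at (293,430), and the robot is clear.

```bash
python3 -c "
from cell import r
print(r.sign_off())"
```

```text
the job is handed in; nothing more can be done
None
```

The 50 mm block stands on the middle of the landing and the plate came to rest with its roller on it; I did not measure the 30° angle directly, and the job was handed in at about 17 s with no verdict shown.

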